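# Fit the charged battery pack to the infusion pump

## Robot

A 6-joint arm with a two-finger parallel gripper is mounted at the origin on the work surface. World frame = base frame: x ahead of the robot, y to its left, z up, the work surface at z = 0. Lengths are in mm, angles in rad, forces in N, time in s.
With the tool pointing down it reaches from about 400 to 825 mm from the base axis. Payload 7 kg.
Tool frame: the origin (TCP) lies at the very end of the fingers, on their centre line; the grasp point (between the pads) lies 19 mm behind it; z points along the fingers, y is the line along which they close (so a half turn about z gives the same grasp; the last joint's range is limited). The gripper opens to 88 mm and grips with 3 to 60 N. Pads are 19 mm wide; open, the fingers measure 130 mm over their backs; the gripper's body (78 mm by 193 mm) begins 47 mm behind the grasp point.
Start: joints at [1.608, 0.359, 0.012, 0, -1.224, -0.288], TCP at [167.531, 653.857, 226.561] pointing down, gripper open.
Joint ranges: [-3.07, 3.07], [-1.43, 2.12], [-1.02, 1.25], [-3.03, 1.67], [-3.05, -0], [-3.03, 3.03]. Speed limits (rad/s): [2.39, 2.39, 3.01, 3.14, 3.14, 3.14].

## Interface

Orientations are given as a unit quaternion [x, y, z, w].
In Python, from plant import bot gives the robot as it stands. Calls block until the motion is done:
- bot.move_ptp(position, orientation): joint-space move of the TCP to a pose.
- bot.line_to(position, velocity=150, ori=None): straight line of the TCP; ori=None keeps the orientation; velocity is the mean speed in mm/s.
- bot.move_joints(angles): joint-space move.
- bot.move_gripper(opening, force=None): finger opening in mm; force is the grip in N (None keeps the last); returns when the fingers have stopped.
- bot.pause(seconds).
- bot.solve_ik(position, orientation): joint angles nearest the present ones, or None.
- bot.read_state(): the state.
- bot.camera(name): name is "side" or "top"; returns the picture (420x560x3 uint8, red, green, blue); there is no depth.
- bot.get_calibration(name): a dict with "fx", "fy", "cx", "cy" (pixels), "distortion" ([k1, k2, p1, p2, k3] as OpenCV has them; the pictures are not rectified), "view" (4x4, takes a point from world to camera coordinates). Camera axes: x right, y up, looking along -z (the intrinsics and any distortion apply to the point x, -y, -z); pixel columns grow to the right and rows downward; lengths in mm; the calibration is good to about 2 mm. A picture is of the moment at which its call begins. get_calibration takes no time and is no camera call.
A pose or a line that the arm cannot do raises bot.Unreachable and nothing moves.
- bot.close_job(): hands the job in; it is judged then, once.
The state is a dict: "t": time; "joint_pos": joint angles; "qvel": joint speeds; "tau": joint torques, N m; "tcp_pos": TCP position; "eef_rot": TCP orientation; "contact_force": force on the tool from outside, world axes, zero at the start; "moment": the same for the moment, N m; "width": finger opening in mm; "finger_force": force on a finger pad.
Only numpy, scipy, OpenCV 4.12 (cv2) and the standard library are available. Lean on these libraries where they do the work, as an engineer would, in place of code of your own. Each camera call takes 0.05 s, during which the arm holds its last target. There are 200 camera calls.

## Task

Take the charged battery pack out of the bench charger: press the charger's catch so that the pack springs loose, then slide it out. Slide it, the same end first, fully home into the matching slide on top of the infusion pump until the pump's catch clicks up and holds it by itself; push firmly but do not ram it against the end stop. Leave the other things on the table where they are.

Things in the scene. Friction and masses are not known exactly. Their poses are not given: they have to be found in the camera images.
- charger: Bench charger, fixed: low grey block 230 x 150 mm, flat deck 40 mm over the table. Origin at table height; block spans x -110..120 mm; +x is the way IN along the slide. Two undercut aluminium dovetail rails on the deck (tops 15 mm over it, 80 mm over their outsides) at x -20..87, flared guides at x -52..-20 (90 mm wide outside), before them a plain landing; 30 mm high end stop at x 87..120.
- pump: Infusion pump, fixed: white case of the same plan, deck 60 mm over the table, with the same rails, guides, end stop, catch and ejector at the same x and y and heights over the deck. Beyond the end stop (x 120..170 mm) a white head 105 mm high over the table with dark display and six round keys on its +x face. Origin at table height, +x is the way IN. Charger and pump may swap sides.
- pack_centre (a point): Centre of the battery pack (0.3 kg, loose, starts latched in the charger): grey case 90 long (x) x 52 wide (y) x 40 mm high on a black dovetail tongue 17 mm high, 90 long, 50 mm wide at its foot. Case spans 17..57 mm over the foot; this point is 29 mm over the foot, 28 mm below the top. Its +x end goes in first: the latching lug is the 30 mm of the underside next to that end.
- charger_home (a point): Where the pack's centre lies when latched in the charger (29 mm over the deck, charger x = 40 mm). Axes as the charger's.
- pump_home (a point): Where the pack's centre lies when latched in the pump (29 mm over the deck, pump x = 40 mm). Axes as the pump's. The rigid end stop is met 2 mm farther in; the force climbs steeply there, and more than about 40 N against it is ramming.
- pump_lead (a point): Where the pack's centre lies when it rests on the pump's landing with its nose between the flared guides, 5 mm short of the rails (pump x = -70 mm, 110 mm before home, 29 mm over the deck). Axes as the pump's. The slide has about 1.5 mm of play to each side.
- charger_catch_top (a point): Middle of the top of the charger's catch button: ribbed grey rectangle 26 (x) x 20 mm (y) beside the slide on its -y side (charger x = 49, y = -62 mm), top 14 mm over the deck when up. It is pressed straight down.
- pump_catch_top (a point): Middle of the top of the pump's catch button: same size, and same place in the pump's frame.
- charger_catch (a joint): Charger's catch travel, m: 0 = up (locked behind the lug), 0.008 = fully down. Spring 2.4 to 3.6 N, plus up to 2 N of rubbing while it holds the pack. When down about 5 to 6 mm, a damped sprung ejector in the end stop (3 to 6 N) drives the pack about 15 mm out along -x; the lug then keeps the catch down until the pack is drawn farther out.
- pump_catch (a joint): Pump's catch travel, m: 0 = up, 0.008 = fully down. The tooth is ramped towards the mouth: the lug of an entering pack pushes it down about 5 mm; once the pack is home it snaps up behind the lug. The last 14 mm go against the ejector; a slow push takes 4 to 10 N. A pack let go before the click is pushed back out a little.
- bowl: Bystander: steel bowl 90 mm wide, 50 high. Origin under its centre.
- jar: Bystander between charger and pump: amber jar 52 mm wide, 70 high. Origin under its centre.
- spray: Bystander: clear bottle 66 mm wide, 200 high, left. Origin under its centre.
- cup: Bystander: steel cup 90 mm wide, 120 high, right. Origin under its centre.
Not all that is in view belongs to the job. Leave any green or pink look-alike of the part that bears pack_centre alone.

How it is judged:
By the outcome, as a careful person would: the job done as asked, in the order asked, and still so for the second after the job is handed in, with the robot touching nothing.
It also fails if it takes over 56 s, if anything falls off the work surface, if the arm or the gripper's body presses on something with over 40 N, if the wrist force passes 120 N, or if a joint passes its speed limit or range.

## Working session

There is one attempt and no reset: what is moved stays moved. The work goes in short steps, each a Python script; the robot and the scene stay as the last script left them, time stands still between calls to the robot, and variables do not carry over. Pictures are saved under pics/ and viewed, at most 10 in all, crops included, and the job is handed in when it is done.

```bash
ls; mkdir -p pics
python3 - <<'E'
from plant import bot
import cv2
for n in("top","side"):
    cv2.imwrite(f"pics/{n}0.png",cv2.cvtColor(bot.camera(n),cv2.COLOR_RGB2BGR)); c=bot.get_calibration(n)
    print(n,c)
s=bot.read_state();print(s)
E
```

```text
pics
top {'fx': 496.9461904072589, 'fy': 496.9461904072589, 'cx': 280.7281545044552, 'cy': 196.95858067370384, 'distortion': array([0.02341541, 0.        , 0.        , 0.        , 0.        ]), 'view': array([[ 3.05370045e-02, -9.99530138e-01,  2.64467181e-03,
        -2.63024001e+01],
       [ 9.91130564e-01,  3.06225435e-02,  1.29315371e-01,
        -6.07131070e+02],
       [-1.29335597e-01, -1.32768899e-03,  9.91599990e-01,
        -1.47107080e+03],
       [ 0.00000000e+00,  0.00000000e+00,  0.00000000e+00,
         1.00000000e+00]])}
side {'fx': 504.3872265252525, 'fy': 504.3872265252525, 'cx': 276.46398457445076, 'cy': 216.9302830995675, 'distortion': array([0.01602398, 0.        , 0.        , 0.        , 0.        ]), 'view': array([[-9.95699260e-01, -9.03435934e-02,  2.05187403e-02,
         6.31926223e+02],
       [ 6.53327641e-02, -5.27698065e-01,  8.46915806e-01,
        -9.48169667e+01],
       [-6.56857176e-02,  8.44613987e-01,  5.31330969e-01,
        -1.38709159e+03],
       [ 0.00000000e+00,  0.00000000e+00,  0.00000000e+00,
         1.00000000e+00]])}
{'t': 0.1, 'joint_pos': array([ 1.60812013e+00,  3.59336692e-01,  1.11338710e-02, -3.07017933e-04,
       -1.22412458e+00, -2.88129452e-01]), 'qvel': array([ 0.00069781, -0.00091206,  0.0033195 ,  0.00213921,  0.00074854,
        0.00073264]), 'tau': array([-1.84630233e-03, -5.84167850e+01,  2.93751276e+01,  7.01544240e+00,
        1.02132914e-02, -5.56771636e-05]), 'tcp_pos': array([167.42435906, 653.43650153, 225.69557784]), 'eef_rot': array([ 9.92140525e-01, -1.25126223e-01, -1.84057511e-05,  7.78806349e-04]), 'contact_force': array([-0.34094922,  0.57617496, -0.43564089]), 'moment': array([-0.0309912 ,  0.01145142,  0.00581891]), 'finger_force': 0.0, 'width': 87.40884118467581}
```

View pics/top0.png

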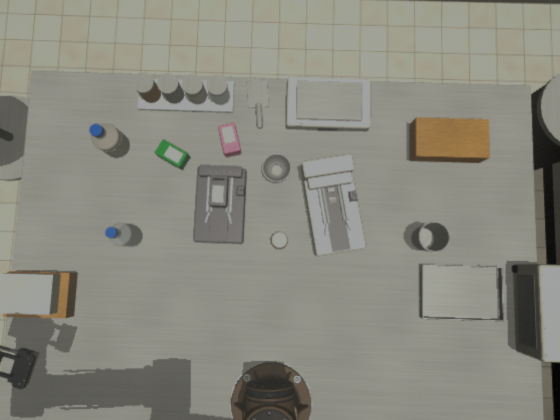

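View pics/side0.png

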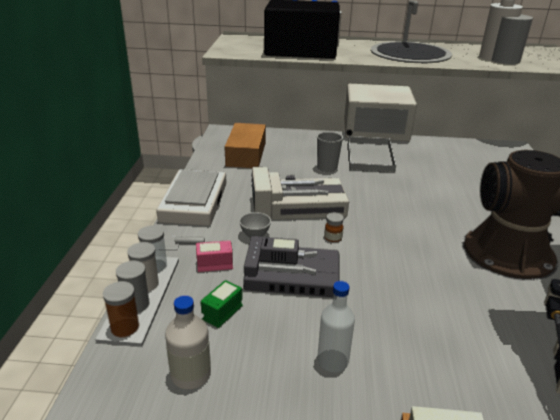

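Top view: the charger is at about (220,205) and its dark pack with a light label at (218,193). The look-alikes are green (172,154) and pink (229,139). The pump is at (333,205). Both mouths point toward the robot. The dark grey pack in the charger fits the description, so I'll check it in close crops.

Run:
```python
import cv2,numpy as np
t=cv2.imread("pics/top0.png");s=cv2.imread("pics/side0.png")
def crop(im,x,y,w,h,k):
    c=cv2.resize(im[y:y+h,x:x+w],None,fx=k,fy=k,interpolation=cv2.INTER_CUBIC)
    c=np.clip(c.astype(float)*1.4,0,255).astype(np.uint8)
    for i in range(0,w,10): cv2.line(c,(i*k,0),(i*k,12 if i%50 else 24),(0,0,255),1); cv2.putText(c,str(x+i),(i*k,h*k-3),0,.35,(0,255,255),1)
    for i in range(0,h,10): cv2.line(c,(0,i*k),(12,i*k),(0,0,255),1); cv2.putText(c,str(y+i),(14,i*k+4),0,.35,(0,255,255),1)
    return c
cv2.imwrite("pics/tc.png",crop(t,185,150,190,110,4))
cv2.imwrite("pics/sc.png",crop(s,235,160,130,140,4))
```

```text
(no output)
```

View pics/tc.png

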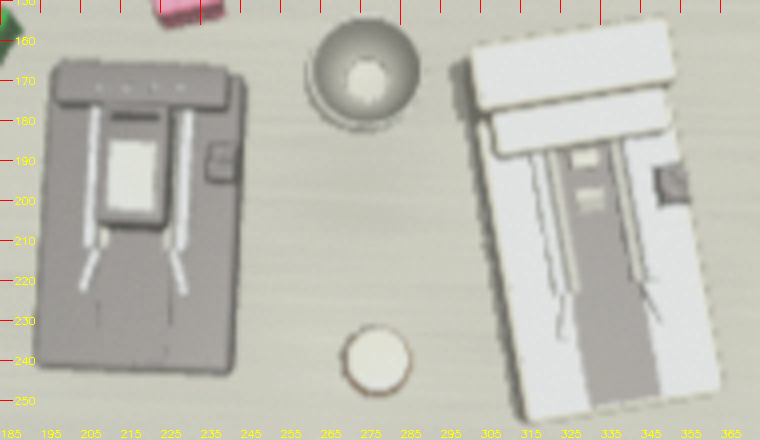

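View pics/sc.png

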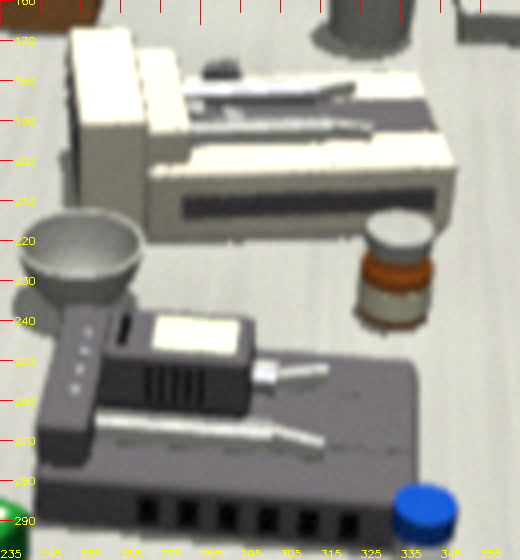

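The crops confirm the choice: dark grey pack with a white label at top (216,193) between the bright rails, and the charger catch at (240,190). The pump slide is empty, with its catch at (353,196). I'll fit each pose, with height free, to features from both views.

```bash
cat > h.py <<'E'
from plant import bot
import numpy as np,cv2
from scipy.optimize import least_squares
from scipy.spatial.transform import Rotation as R
def proj(n,P):
    c=bot.get_calibration(n);V=c["view"]
    q=(np.atleast_2d(P)@V[:3,:3].T+V[:3,3])*[1,-1,-1]
    K=np.array([[c["fx"],0,c["cx"]],[0,c["fy"],c["cy"]],[0,0,1.]])
    return cv2.projectPoints(q,np.zeros(3),np.zeros(3),K,c["distortion"])[0][:,0]
def world(p,m):
    c,s=np.cos(p[2]),np.sin(p[2]);m=np.atleast_2d(m).astype(float)
    return np.c_[p[0]+c*m[:,0]-s*m[:,1],p[1]+s*m[:,0]+c*m[:,1],m[:,2]+(p[3] if len(p)>3 else 0)]
def fit(obs,p0):
    def f(p): return np.concatenate([(proj(n,world(p,[o[0] for o in obs if o[2]==n]))-[o[1] for o in obs if o[2]==n]).ravel() for n in("top","side")])
    r=least_squares(f,p0,loss="soft_l1"); return r.x,f(r.x).reshape(-1,2)
E
python3 - <<'E'
from h import *
T=lambda m,x,y:(m,(185+x/4-.4,150+y/4-.4),"top")
S=lambda m,x,y:(m,(235+x/4-.4,160+y/4-.4),"side")
ch=[T((-110,75,40),36,367),T((-110,-75,40),230,374),T((49,-62,54),222,160),T((-20,40,55),84,246),T((-20,-40,55),188,247),
 T((-52,45,55),79,290),T((-52,-45,55),187,294),T((-5,26,97),97,219),T((-5,-26,97),163,222),
 S((-110,-75,40),415,360),S((-52,45,55),322,442),S((-52,-45,55),328,366),S((-20,40,55),272,431),S((-5,-26,97),250,318),S((120,75,0),36,528),S((-5,26,97),246,360)]
pu=[T((-110,75,60),527,420),T((-110,-75,60),719,388),T((49,-62,74),672,184),T((-20,40,75),556,292),T((-52,45,75),558,338),T((-52,-45,75),660,321),
 S((-110,75,60),455,165),S((-110,-75,60),420,74),S((-52,45,75),372,127),S((-52,-45,75),354,84),S((49,-62,74),222,64)]
for nm,o,p0 in(("ch",ch,[560,170,0,0]),("pu",pu,[560,-160,.15,0])):
    p,r=fit(o,p0);print(nm,p.round(3));print(r.round(1).tolist())
E
```

```text
ch [575.085 176.614   0.      2.384]
[[-0.9, 0.0], [0.7, -0.2], [0.2, -0.0], [-0.4, 0.2], [0.4, 0.8], [-1.4, -0.2], [1.8, -0.2], [-0.7, 0.5], [0.7, 0.3], [-0.0, -1.0], [0.0, 0.9], [-0.6, -2.0], [-0.8, 1.4], [0.7, -0.7], [-1.4, -0.1], [0.5, 1.1]]
pu [ 5.5581e+02 -1.6989e+02  1.6900e-01  1.5660e+00]
[[-1.2, 0.6], [1.0, 1.6], [0.7, -0.3], [-0.8, 0.4], [-1.4, -0.1], [3.4, -0.0], [-0.1, 0.4], [-0.6, -0.7], [-0.2, 0.8], [-0.4, -2.6], [-0.3, 0.7]]
```

Run:
```python
from h import *
T=lambda m,x,y:(m,(185+x/4-.4,150+y/4-.4),"top")
S=lambda m,x,y:(m,(235+x/4-.4,160+y/4-.4),"side")
ch=[T((-110,75,40),36,367),T((-110,-75,40),230,374),T((49,-62,54),222,160),T((-20,40,55),84,246),T((-20,-40,55),188,247),
 T((-5,26,97),97,219),T((-5,-26,97),163,222),T((87,40,55),91,108),T((87,-40,55),193,110),T((120,-75,40),246,76),
 S((-110,-75,40),415,360),S((-20,40,55),272,431),S((-5,-26,97),250,318),S((120,75,0),36,528),S((-5,26,97),246,360)]
pu=[T((-110,75,60),527,420),T((-110,-75,60),719,388),T((49,-62,74),672,184),T((-20,40,75),556,292),T((87,40,75),531,155),
 S((-110,75,60),455,165),S((-110,-75,60),420,74),S((49,-62,74),222,64)]
P={}
for nm,o,p0 in(("ch",ch,[560,170,0.05,0]),("pu",pu,[560,-160,.15,0])):
    p,r=fit(o,p0);print(nm,p.round(3));P[nm]=p;print(r.round(1).tolist())
k=5
tt=cv2.imread("pics/top0.png");ss=cv2.imread("pics/side0.png")
def crop(im,n,x,y,w,h,objs):
    c=cv2.resize(im[y:y+h,x:x+w],None,fx=k,fy=k,interpolation=cv2.INTER_CUBIC)
    c=np.clip(c*1.3,0,255).astype(np.uint8)
    for o in objs:
        d=40 if o=="ch" else 60
        L=[[(-110,75,d),(-110,-75,d),(120,-75,d),(120,75,d),(-110,75,d)]]
        for s in(1,-1): L.append([(-52,45*s,d+15),(-20,40*s,d+15),(87,40*s,d+15)])
        L.append([(36,-72,d+14),(62,-72,d+14),(62,-52,d+14),(36,-52,d+14),(36,-72,d+14)])
        if o=="ch":L.append([(-5,26,97),(-5,-26,97),(85,-26,97),(85,26,97),(-5,26,97)])
        for l in L:
            q=((proj(n,world(P[o],l))-[x,y]+.5)*k).astype(int)
            cv2.polylines(c,[q],False,(0,0,255),1)
    return c
a=crop(tt,"top",188,155,65,95,["ch"]);b=crop(tt,"top",300,160,70,100,["pu"])
H=max(a.shape[0],b.shape[0]);pad=lambda z:cv2.copyMakeBorder(z,0,H-z.shape[0],0,0,0)
cv2.imwrite("pics/ov.png",np.hstack([pad(a),pad(b)]))
```

```text
ch [574.956 176.535   0.      2.345]
[[-0.8, 0.1], [0.8, -0.2], [0.2, 0.0], [-0.4, 0.3], [0.4, 0.8], [-0.7, 0.6], [0.7, 0.4], [-0.3, -0.5], [0.7, -0.2], [-0.2, -1.2], [0.0, -1.0], [-0.7, 1.4], [0.8, -0.7], [-1.4, -0.1], [0.6, 1.1]]
pu [ 5.55789e+02 -1.70040e+02  1.73000e-01  1.68200e+00]
[[-1.0, 0.7], [1.2, 1.5], [0.7, -0.4], [-0.7, 0.4], [0.0, -0.9], [0.0, 0.2], [-0.8, -0.8], [-0.3, 0.7]]
```

View pics/ov.png

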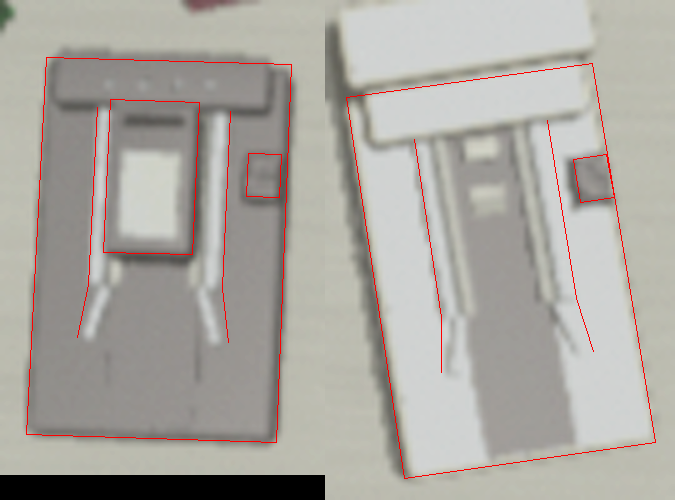

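Charger and pump fits agree with the picture to about 1-2 mm, including the pump channel centreline, so I'll press the catch. I go in with closed fingers turned 90° to clear the rail, and watch the force.

```bash
cat >> h.py <<'E'
CH=[574.9,176.5,0.0];PU=[555.8,-170.0,.173]
def Q(psi): return (R.from_euler("z",psi)*R.from_euler("x",np.pi)).as_quat()
def st(tag=""):
    s=bot.read_state();print(tag,round(s["t"],2),s["tcp_pos"].round(1),s["contact_force"].round(1),round(s["width"],1),round(s["finger_force"],1));return s
E
python3 - <<'E'
from h import *
s=bot.read_state();p=s["tcp_pos"]
b=world(CH,(49,-64,0))[0]
for psi in(np.pi/2,-np.pi/2,0,np.pi): print(psi,bot.solve_ik([b[0],b[1],120],Q(psi)),bot.solve_ik(world(PU,(40,0,100))[0],Q(PU[2]+psi)))
q=Q(np.pi/2) 
j=[bot.solve_ik([b[0],b[1],120],Q(a)) for a in(np.pi/2,-np.pi/2)]
c=[np.abs(x-s["joint_pos"]).max() if x is not None else 9 for x in j]
q=Q([np.pi/2,-np.pi/2][int(np.argmin(c))])
bot.line_to([p[0],p[1],320],velocity=300)
bot.move_gripper(0,20)
bot.move_ptp([b[0],b[1],300],q);st("above")
bot.line_to([b[0],b[1],80],velocity=150);bot.pause(.2)
f0=st("80")["contact_force"]
z=64;bot.line_to([b[0],b[1],z],velocity=60)
while z>42:
    z-=2;bot.line_to([b[0],b[1],z],velocity=25);s=st(z)
    if (s["contact_force"]-f0)[2]>11:break
cv2.imwrite("pics/p1.png",cv2.cvtColor(bot.camera("side"),cv2.COLOR_RGB2BGR))
E
```

```text
1.5707963267948966 [ 0.48575876  0.37563093 -0.22083201  0.         -0.97433338  2.6558339 ] [ 0.04853633  0.37110191 -0.2811833   0.         -0.91851112 -3.01712899]
-1.5707963267948966 [ 0.48575876  0.37563093 -0.22083201  0.         -0.97433338 -0.48575876] [ 0.04853633  0.37110191 -0.2811833   0.         -0.91851112  0.12446367]
0 [ 4.85758758e-01  3.75630932e-01 -2.20832014e-01  4.44089210e-16
 -9.74333381e-01  1.08503757e+00] [ 4.85363346e-02  3.71101907e-01 -2.81183300e-01  4.44089210e-16
 -9.18511120e-01  1.69525999e+00]
3.141592653589793 [ 4.85758758e-01  3.75630932e-01 -2.20832014e-01 -4.44089210e-16
 -9.74333381e-01 -2.05655509e+00] [ 4.85363346e-02  3.71101907e-01 -2.81183300e-01 -4.44089210e-16
 -9.18511120e-01 -1.44633266e+00]
above 4.49 [623.8 113.4 299.9] [-0.5 -0.1  0.3] 1.0 0.0
80 6.31 [624.2 112.6  80.6] [ 0.2  0.  -0. ] 0.7 0.0
62 6.97 [623.9 112.5  62. ] [0.  0.4 0.7] 0.6 0.0
60 7.22 [623.8 112.5  59.9] [-0.2 -0.3 -0.6] 0.4 0.0
58 7.47 [623.8 112.5  57.8] [0.5 0.6 0.7] 0.3 0.0
56 7.72 [623.8 112.4  55.8] [ 0.2 -0.3 -0.1] 0.1 0.0
54 7.97 [624.2 112.6  54.1] [ 2.3 -0.4  0.3] 0.5 0.5
52 8.22 [624.1 112.6  52.1] [ 0.4 -0.3  2.3] 0.2 0.9
50 8.47 [624.1 112.5  50. ] [ 0.5 -0.6  3. ] 0.6 1.0
48 8.72 [624.  112.6  47.9] [ 0.9 -0.2  3.3] 0.6 1.5
46 8.97 [624.1 112.6  46.3] [-1.3 -0.   5.1] 0.7 2.6
44 9.22 [624.3 112.5  45.8] [-4.2 -0.2 16.6] 0.7 8.4
```

The button is touched at z≈54 (deck at 40, as described) and bottoms at 46. I'll wait for the ejection, lift, and look.

Run:
```python
from h import *
p=bot.read_state()["tcp_pos"];bot.pause(.4)
bot.line_to([p[0],p[1],150],velocity=200)
im=cv2.cvtColor(bot.camera("side"),cv2.COLOR_RGB2BGR);st()
# grip pre-pose
cv2.imwrite("pics/p2.png",cv2.resize(im[200:300,220:350],None,fx=5,fy=5,interpolation=cv2.INTER_CUBIC))
for x in(-20,-5): print(x,((proj("side",world(CH,[(x,26,97),(x,-26,97)]))-[220,200])*5).round())
```

```text
10.41 [623.2 112.2 148.4] [ 0.8 -0.8 -0.4] 0.5 0.0
-20 [[415. 260.]
 [420. 198.]]
-5 [[383. 257.]
 [389. 196.]]
```

View pics/p2.png

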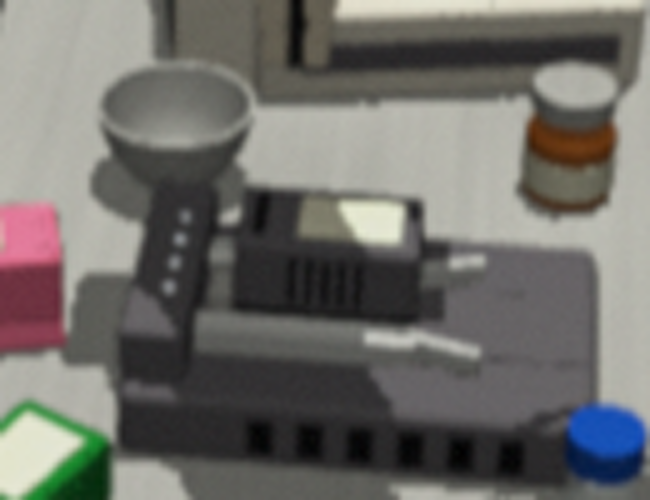

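The pack sprang out about 15 mm: its rear end is at (420,215), where I predicted for x=-20. Next I grasp it and slide it out.

Run:
```python
from h import *
q=Q(CH[2]);g=world(CH,(25,0,62))[0]
bot.move_gripper(86)
bot.move_ptp([g[0],g[1],150],q)
bot.line_to(g,velocity=120);f0=st("down")["contact_force"]
bot.move_gripper(40,30);bot.pause(.2);st("grip")
for x in(15,-10,-35,-60,-82):
    bot.line_to(world(CH,(x,0,62))[0],velocity=90);st(x)
bot.pause(.2);st("out")
bot.line_to(world(CH,(-82,0,170))[0],velocity=150);s=st("up")
print(R.from_quat(s["eef_rot"]).as_euler("xyz"))
for n in("top","side"): cv2.imwrite(f"pics/{n}3.png",cv2.cvtColor(bot.camera(n),cv2.COLOR_RGB2BGR))
```

```text
down 14.03 [600.5 176.7  62.7] [-0.6  1.  -0.8] 86.1 0.0
grip 14.88 [599.9 175.3  62.3] [ 0.1 -4.   3.2] 52.1 29.9
15 15.13 [589.3 175.3  62.3] [-2.8 -5.2  5.8] 51.9 29.9
-10 15.56 [564.  175.6  62.3] [-4.8 -5.4  7.1] 51.9 29.9
-35 15.98 [539.2 175.8  62.2] [-4.2 -4.6  8.4] 52.0 29.9
-60 16.41 [514.7 176.3  62.2] [-3.7 -4.8  8.4] 52.1 29.9
-82 16.8 [493.2 177.2  62.2] [-1.8 -0.   4.1] 51.9 29.9
out 17.0 [493.6 177.1  62.2] [-1.2  1.5  5.8] 52.0 29.9
up 17.87 [492.2 176.  168.7] [-0.7 -0.1 -3.9] 52.1 29.9
[ 3.14065229e+00  1.89277077e-03 -4.06845189e-04]
```

Run:
```python
from h import *
s=bot.read_state();p=s["tcp_pos"]
t=cv2.imread("pics/top3.png");d=cv2.imread("pics/side3.png")
out=[]
for n,im in(("top",t),("side",d)):
    # predicted pack: centre at tcp, case top = tcp + 35, foot = tcp-22
    L=[(a,b,c) for c in(35,-5) for a,b in((-45,26),(-45,-26),(45,-26),(45,26))]
    u=proj(n,np.array(L)+p);c=u.mean(0).astype(int);x,y=c-[40,45]
    k=5;v=((u-[x,y]+.5)*k).astype(int);im=im[y:y+90,x:x+80]
    im=np.clip(cv2.resize(im,None,fx=k,fy=k,interpolation=cv2.INTER_CUBIC)*1.5,0,255).astype(np.uint8)
    cv2.polylines(im,[v[:4],v[4:]],True,(0,0,255),1);out.append(im)
h=min(o.shape[0] for o in out)
cv2.imwrite("pics/p3.png",np.hstack([o[:h] for o in out]))
```

```text
(no output)
```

View pics/p3.png

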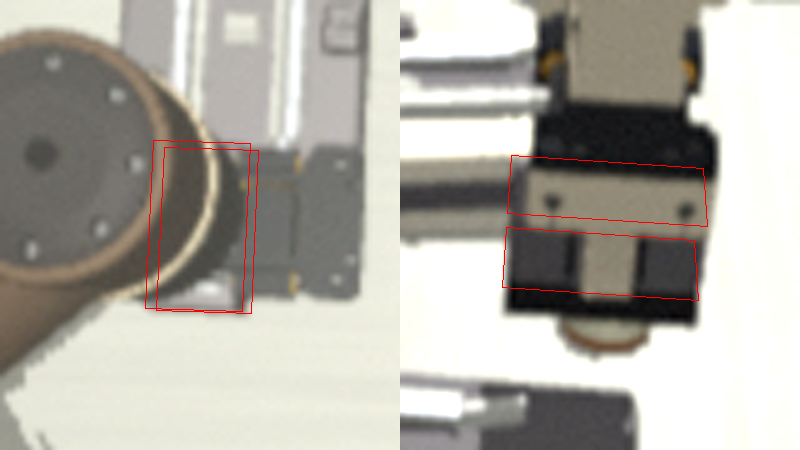

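The pack is level and centred in the grip (side crop: spans 508–697 px, predicted 503–698). Carry it over to the pump lead, lower until it touches the deck, and start it in.

Run:
```python
from h import *
PU=[555.8,-171.2,.173];q=Q(PU[2])
n=np.array([-np.sin(PU[2]),np.cos(PU[2])]);u=np.array([np.cos(PU[2]),np.sin(PU[2])])
bot.line_to(world(PU,(-75,0,170))[0],velocity=200,ori=q)
bot.line_to(world(PU,(-75,0,92))[0],velocity=120);bot.pause(.2);f0=st("92")["contact_force"]
z=86
while z>79:
    bot.line_to(world(PU,(-75,0,z))[0],velocity=30);s=st(z)
    if (s["contact_force"]-f0)[2]>3:break
    z-=1
off=0
for x in(-68,-60,-52,-44,-36,-28,-20):
    bot.line_to(world(PU,(x,off,z))[0],velocity=50);s=st(x)
    f=s["contact_force"]-f0;fn=f[:2]@n;fu=f[:2]@u;print("  n,u",fn.round(1),fu.round(1),"mz",s["moment"][2].round(2),"off",round(off,2))
    if fu<-15:break
    off+=np.clip(.12*fn,-.6,.6)
```

```text
92 20.92 [ 482.4 -184.1   92.8] [ 0.8 -0.2 -2.2] 52.3 29.9
86 21.27 [ 481.7 -184.1   85.7] [-0.6 -0.2 -2.7] 52.1 29.9
85 21.52 [ 481.9 -184.1   84.9] [-0.2 -0.6 -2.6] 51.9 29.9
84 21.77 [ 481.9 -184.1   83.9] [-0.2 -0.3 -2.5] 52.1 29.9
83 22.02 [ 481.9 -184.1   82.9] [ 0.4 -0.3 -2.2] 52.0 29.9
82 22.27 [ 482.2 -184.2   82.2] [ 1.3 -0.1  0.5] 52.0 29.9
81 22.52 [ 482.5 -184.4   81.9] [-0.6 -1.6  6. ] 52.2 29.9
-68 22.81 [ 489.7 -183.7   81.9] [ 1.  -5.   4.4] 51.8 30.0
  n,u -4.8 -0.6 mz -0.24 off 0
-60 23.12 [ 498.  -183.    81.9] [ 1.  -5.8  4.2] 51.9 30.0
  n,u -5.5 -0.8 mz -0.25 off -0.58
-52 23.43 [ 505.9 -181.9   81.9] [ 0.9 -4.3  5.1] 52.1 30.0
  n,u -4.0 -0.6 mz -0.13 off -1.18
-44 23.73 [ 513.8 -180.7   81.8] [ 1.1 -2.9  5.8] 51.9 30.0
  n,u -2.7 -0.2 mz 0.02 off -1.66
-36 24.04 [ 521.8 -179.5   81.9] [ 1.2 -1.9  5.3] 52.1 30.0
  n,u -1.7 0.1 mz 0.02 off -1.98
-28 24.35 [ 529.8 -178.2   81.9] [ 0.8 -1.2  6.1] 51.9 30.0
  n,u -1.0 -0.2 mz -0.0 off -2.18
-20 24.66 [ 537.6 -176.9   81.8] [1.2 0.6 4.6] 51.7 30.0
  n,u 0.7 0.6 mz 0.02 off -2.29
```

The pack is in the rails with small lateral force. Now the slow push home, stopping on a force rise.

Run:
```python
from h import *
PU=[555.8,-171.2,.173]
n=np.array([-np.sin(PU[2]),np.cos(PU[2])]);u=np.array([np.cos(PU[2]),np.sin(PU[2])])
off=-2.25;z=81.5
bot.move_gripper(40,45)
for x in list(range(-10,20,8))+list(range(20,34,3))+[*np.arange(34,48,1)]:
    bot.line_to(world(PU,(x,off,z))[0],velocity=40 if x<20 else 20)
    s=bot.read_state();f=s["contact_force"];fn=f[:2]@n;fu=f[:2]@u
    a=(s["tcp_pos"][:2]-PU[:2])@u
    print(round(s["t"],2),x,"act",a.round(2),"n,u",fn.round(1),fu.round(1),"z",f[2].round(1),"w",s["width"].round(1))
    if fu<-16:break
    off+=np.clip(.1*fn,-.4,.4)
```

```text
Traceback (most recent call last):
AttributeError: 'float' object has no attribute 'round'
```

Run:
```python
from h import *
PU=[555.8,-171.2,.173]
n=np.array([-np.sin(PU[2]),np.cos(PU[2])]);u=np.array([np.cos(PU[2]),np.sin(PU[2])])
off=-2.25;z=81.5
for x in list(range(-2,20,7))+list(range(20,34,3))+[*np.arange(34,48,1)]:
    bot.line_to(world(PU,(x,off,z))[0],velocity=40 if x<20 else 20)
    s=bot.read_state();f=s["contact_force"];fn=f[:2]@n;fu=f[:2]@u
    a=(s["tcp_pos"][:2]-PU[:2])@u
    print(*np.round([s["t"],x,a,fn,fu,f[2],s["width"]],1))
    if fu<-16:break
    off+=np.clip(.1*fn,-.4,.4)
```

```text
25.6 -2.0 -2.0 -1.4 -1.4 6.5 51.5
26.0 5.0 4.9 -1.0 -2.1 6.8 51.8
26.3 12.0 11.9 -0.1 -2.2 7.4 51.6
26.6 19.0 18.6 0.9 -2.9 7.3 51.7
26.8 20.0 19.0 0.3 -4.9 9.9 51.7
27.2 23.0 21.8 0.2 -5.8 9.6 51.5
27.4 26.0 24.8 -0.6 -5.4 9.3 51.8
27.8 29.0 26.7 1.7 -9.2 13.5 52.3
28.0 32.0 29.2 -0.2 -10.7 14.0 51.8
28.3 34.0 31.0 0.2 -12.1 14.0 52.2
28.6 35.0 31.8 0.8 -12.4 14.7 51.8
28.8 36.0 32.7 0.5 -12.6 14.8 51.7
29.0 37.0 33.6 -0.5 -13.0 14.5 51.9
29.3 38.0 34.6 0.7 -12.4 14.2 52.0
29.6 39.0 35.6 0.0 -12.5 15.5 51.8
29.8 40.0 36.5 0.1 -12.7 14.9 52.0
30.0 41.0 37.4 0.2 -12.7 15.1 51.8
30.3 42.0 38.3 0.2 -13.2 15.9 52.2
30.6 43.0 39.4 0.6 -13.6 14.8 51.8
30.8 44.0 40.2 0.9 -13.6 15.4 51.8
31.0 45.0 40.8 0.8 -15.3 16.6 51.7
31.3 46.0 40.8 -1.4 -17.6 18.0 51.9
```

Run:
```python
from h import *
PU=[555.8,-171.2,.173]
u=np.array([np.cos(PU[2]),np.sin(PU[2])])
def go(x,v=20,z=81.5):
    bot.line_to(world(PU,(x,-2.1,z))[0],velocity=v)
    s=bot.read_state();f=s["contact_force"];print(*np.round([s["t"],x,(s["tcp_pos"][:2]-PU[:2])@u,f[:2]@u,f[2],s["width"]],1))
    return f[:2]@u
go(47);go(48)
for x in(45,43,41,39,37,36,35):
    if go(x)>5:break
im=cv2.cvtColor(bot.camera("top"),cv2.COLOR_RGB2BGR)
i2=cv2.cvtColor(bot.camera("side"),cv2.COLOR_RGB2BGR)
a=[cv2.resize(b,None,fx=5,fy=5,interpolation=cv2.INTER_CUBIC) for b in(im[150:230,310:380],i2[150:230,255:335])]
cv2.imwrite("pics/p4.png",np.hstack(a))
```

```text
31.6 47.0 40.9 -21.3 21.4 52.0
31.8 48.0 40.9 -23.7 23.5 51.7
32.1 45.0 40.9 -14.0 15.4 51.8
32.4 43.0 40.8 -7.7 11.2 51.7
32.6 41.0 40.0 -3.5 7.6 51.8
32.8 39.0 39.1 -1.7 6.4 51.7
33.1 37.0 38.8 6.2 1.3 51.8
```

View pics/p4.png

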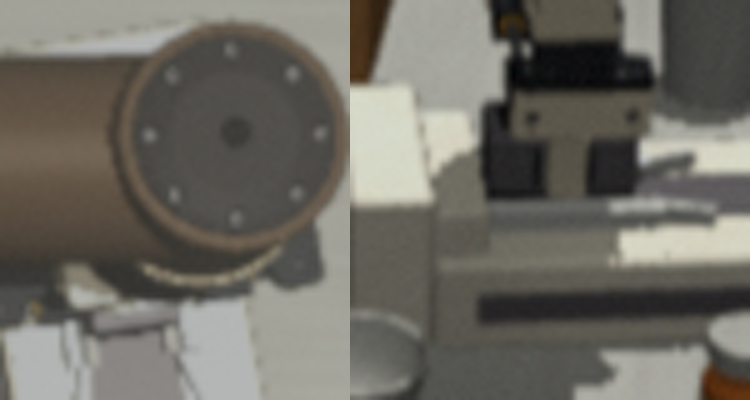

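Pulling back meets a hard hold 2 mm from the stop (+6 N), so the pack is latched. In the side crop it sits against the end stop. Release, back off and verify.

Run:
```python
from h import *
PU=[555.8,-171.2,.173]
bot.line_to(world(PU,(38.8,-2.1,82))[0],velocity=20)
bot.move_gripper(80);st("open")
bot.line_to(world(PU,(38.8,-2.1,220))[0],velocity=150)
bot.move_ptp([430,60,300],Q(PU[2]));st()
im=cv2.cvtColor(bot.camera("top"),cv2.COLOR_RGB2BGR)
i2=cv2.cvtColor(bot.camera("side"),cv2.COLOR_RGB2BGR)
a=[cv2.resize(b,None,fx=4,fy=4,interpolation=cv2.INTER_CUBIC) for b in(im[145:265,190:370],)]
cv2.imwrite("pics/p5.png",a[0]);cv2.imwrite("pics/p6.png",cv2.resize(i2[150:300,230:380],None,fx=4,fy=4,interpolation=cv2.INTER_CUBIC))
```

```text
open 34.16 [ 594.4 -166.6   82. ] [ 0.1 -0.1 -0.2] 80.0 0.0
 36.34 [430.4  59.8 299.6] [-0.7 -0.  -0.7] 79.9 0.0
```

View pics/p6.png

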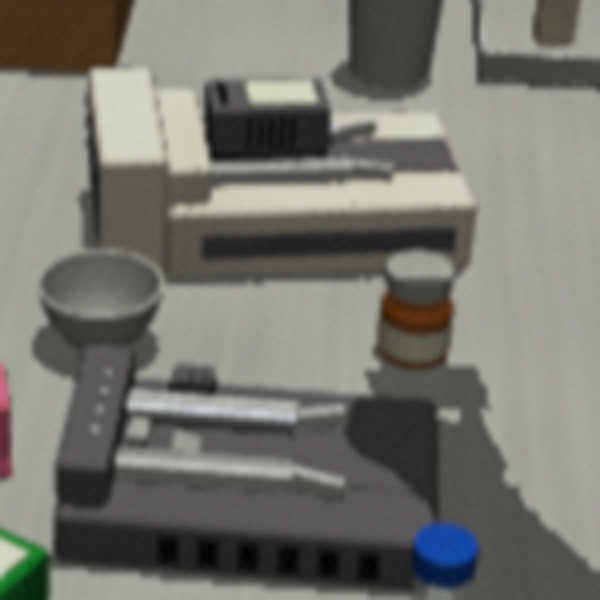

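View pics/p5.png

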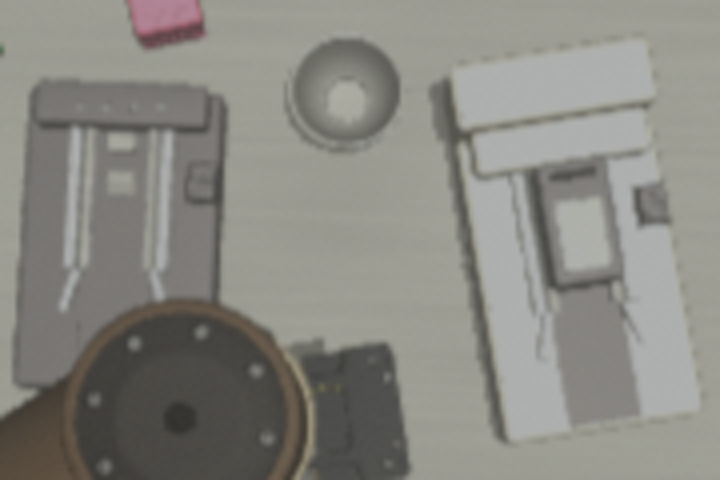

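The pack sits home against the pump's end stop (top crop 580,220), the pump catch stands up (653,203), the charger is empty, and the bowl and jar have not moved. Handing in.

```bash
python3 -c "
from plant import bot
print(bot.close_job())"
```

```text
the job is handed in; nothing more can be done
None
```

The battery pack is out of the charger and latched in the pump: it held against a 6 N pull back and stayed put after release, the push peaked at about 24 N, and the job was handed in at about 36 s.

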